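# Clip the sensor on the tea warmer and set its dial

### The arm

A 7-joint arm with a two-finger parallel gripper is mounted at the origin on the work surface. World frame = base frame: x ahead of the robot, y to its left, z up, the work surface at z = 0. Lengths are in m, angles in rad, forces in N, time in s.
With the tool pointing down it reaches from about 0.375 to 0.925 m from the base axis. Payload 3.1 kg.
Tool frame: the origin (TCP) lies between the finger pads, 19 mm behind the fingertips; this is the grasp point; z points along the fingers, y is the line along which they close (so a half turn about z gives the same grasp; the last joint's range is limited). The gripper opens to 85 mm and grips with 20 to 120 N. Pads are 22 mm wide; open, the fingers measure 114 mm over their backs; the gripper's body (76 mm by 85 mm) begins 54 mm behind the grasp point. The pads swing forward as they close: fully open they stand 13 mm farther back than shut.
Start: joints at [1.202, 0.383, 0.044, 1.598, -0.018, 1.161, -0.05], TCP at [0.174, -0.626, 0.25] pointing down, gripper open.
Joint ranges: [-2.61, 2.61], [-0.41, 2.15], [-1.48, 1.57], [0, 2.5], [-1.57, 4.71], [0.05, 1.97], [-2.85, 2.85]. Speed limits (rad/s): [2.79, 2.79, 3.14, 3.14, 3.14, 3.14, 3.14].

### API

Orientations are given as a unit quaternion [x, y, z, w].
In Python, from bench import move_ptp, movel, move_j, move_gripper, pause, inverse_kinematics, read_camera, camera_params, MotionError, sign_off, look_for, tip_of, read_time_s, read_qpos, read_joint_vel, read_effort, read_eef_pos, read_tcp_rot, read_ft_force, read_ft_torque, read_finger_gap, read_grasp_force gives the robot as it stands. Calls block until the motion is done:
- move_ptp(position, orientation): joint-space move of the TCP to a pose.
- movel(position, orientation=None, speed=0.15): straight line of the TCP; orientation=None keeps the orientation; speed is the mean speed in m/s.
- move_j(angles): joint-space move.
- move_gripper(opening, effort=None): finger opening in m; effort is the grip in N (None keeps the last); returns when the fingers have stopped.
- pause(seconds).
- inverse_kinematics(position, orientation): joint angles nearest the present ones, or None.
- read_camera(name): name is "scene" or "top" or "wrist"; returns the picture (400x640x3 uint8, red, green, blue); there is no depth.
- camera_params(name): a dict with "K" (3x3 intrinsics, pixels), "camera_from_world" (4x4, takes a point from world to camera coordinates). Camera axes: x right, y down, z forward; pixel columns grow to the right and rows downward; lengths in m; the calibration is good to about 2 mm. The wrist camera is an equidistant fisheye: a pixel r from the principal point sees the ray r / f radians off the axis. A picture is of the moment at which its call begins: read the wrist's pose just before it. camera_params takes no time and is no camera call; for the wrist camera it gives the pose at the moment of the call.
A pose or a line that the arm cannot do raises MotionError and nothing moves.
- sign_off(): hands the job in; it is judged then, once.
Trained networks look in the newest picture that a camera, given by its name, has taken for a name from the list of things; names that differ only in an ending like _2 or _b are one class to them, and where a whole thing is asked for, a point or a joint stands for the part that bears it (a point fixed in the world has none). Each returns a list of dicts, best first, with "confidence" (0 to 1); they miss things now and then, are a little off and sometimes report something else, mostly with a low value. They report only what shows in the picture. A call takes as long as a camera call. They do not tell look-alikes from the thing itself.
- look_for(camera, name): "at" ([column, row] in pixels, amid what is visible of it).
- tip_of(camera, name): "at" ([column, row] in pixels: a listed point, or the origin of a listed thing).
Readings, each from a call of its own:
- read_time_s(): time.
- read_qpos(): joint angles.
- read_joint_vel(): joint speeds.
- read_effort(): joint torques, N m.
- read_eef_pos(): TCP position.
- read_tcp_rot(): TCP orientation.
- read_ft_force(): force on the tool from outside, world axes, zero at the start.
- read_ft_torque(): the same for the moment, N m.
- read_finger_gap(): finger opening in m.
- read_grasp_force(): force on a finger pad.
Only numpy, scipy, OpenCV 4.12 (cv2) and the standard library are available. Lean on these libraries where they do the work, as an engineer would, in place of code of your own. Each camera call takes 0.05 s, during which the arm holds its last target. There are 200 camera calls.

### The job

Squeeze open the sprung sensor clip, take it off its wooden stand and let it pinch upright over the front rim of the tea warmer's steel well, on the pink band. Then, with the clip released there, turn the dial clockwise until its white pointer line points at the middle of the pink index mark, and let go. Leave the other things on the table where they are.

Things in the scene. Friction and masses are not known exactly. Their poses are not given: they have to be found in the camera images.
- clip: sprung sensor clip like a clothes peg, about 74 mm tall, 70 g: two pink paddles on top, two steel jaws below (28 high, 24 wide), a small white readout at one end. Starts pinched upright on the stand's blade. Origin midway between the jaw tips (lowest point); x along the pivot and the edge it is clipped to, y the way jaws and paddles move, z up. Either way round is the same
- clip_pivot (a point): centre of the clip's pivot, 32 above the jaw tips. The paddles (24 wide along clip x) reach from 6 to 42 above it, splayed 37 over the outer faces at the top when parked; the TCP can squeeze 30 above it. The pivot barrel stops an edge pushed in more than 27 past the jaw tips; 18 is right
- clip_jaw (a joint): opening of the clip (rad): 0 when pinching a 4 mm edge, -0.14 closed on nothing, 0.4 fully squeezed (takes about 6 N, then a firm stop): the paddles are then parallel, 24 over the faces, the jaw tips 15 apart, and the clip body's frame leans 0.2
- stand: fixed olive wood stand 90 x 70 x 14 with an upright steel blade (70 long along x, 4 thick, top edge 60 above the table); the clip is parked near the middle of the blade with its jaw tips 18 below the top edge. Origin under its centre
- warmer: fixed white tea warmer, housing 200 (x) x 340 (y), deck 50 above the table; origin under its centre, x points away from the front, y to its left. On its left half an open square stainless well (150 x 150 outside, walls 4 thick, top edge 80 above the table, 30 above the deck; centre 75 left of the origin); on its right half the dial (axis 100 right of the origin)
- rim_mid (a point): middle of the top edge of the well's front wall, the wall nearest the robot, centre of the 50 long pink band; axes as the warmer's (y along the wall). The wall is 4 thick and stands 30 above the deck
- dial (a joint): angle of the dial (rad), clockwise seen from above; at 0 the pointer looks along the warmer's +x; range 0 to 3.1; stiff, stays where left
- dial_grip (a point): on the dial's axis, 40 above the deck, in the upper part of the grip bar. The bar is 50 long along the pointer direction, 14 wide, from 18 to 44 above the deck, on a black round skirt 68 across and 18 high
- pointer (a point): outer end of the white pointer line, on the dial's skirt, 34 from its axis; the line runs along the bar from the axis
- dial_mark (a joint): angle of the pink index mark (rad), counted like the dial's: the pointer is at the mark when both are equal. Cannot be moved by touch
- mark (a point): where the pointer's end should be, 34 from the dial's axis; the flat pink mark (18 x 9) lies just outside on the deck in line with it
- teapot: white ceramic teapot, 124 high, 200 from spout to handle, standing on a round silicone trivet (160 across, 8 thick); origin under its centre
- tin: square stainless tin 114 x 114 x 87 high with a press-button latch on the front; origin under its centre
- spoon: short olive wood spoon, 170 long, lying crosswise in front of the warmer; origin at its underside, x along it
- glass0: pink glass tumbler, 68 across, 85 high; origin under its centre
- glass1: pink glass tumbler, 68 across, 85 high; origin under its centre
- glass2: pink glass tumbler, 68 across, 85 high; origin under its centre
Mind the look-alikes: they are no part of the job. Leave any yellow look-alike of the clip alone.

How it is judged:
By the outcome, as a careful person would: the job done as asked, in the order asked, and still so for the second after the job is handed in, with the robot touching nothing.
It also fails if it takes over 61 s, if anything falls off the work surface, if the arm or the gripper's body presses on something with over 40 N, if the wrist force passes 120 N, or if a joint passes its speed limit or range.

## Working session

There is one attempt and no reset: what is moved stays moved. The work goes in short steps, each a Python script; the robot and the scene stay as the last script left them, time stands still between calls to the robot, and variables do not carry over. Pictures are saved under pics/ and viewed, at most 10 in all, crops included, and the job is handed in when it is done.

```bash
mkdir -p pics; ls
cat > h.py <<'E'
from bench import *
import numpy as np, cv2
def ray(cam,uv,P=None):
    P=P or camera_params(cam); K=np.array(P["K"]);T=np.array(P["camera_from_world"])
    a=(uv[0]-K[0,2])/K[0,0]; b=(uv[1]-K[1,2])/K[1,1]
    if cam=="wrist":
        r=np.hypot(a,b); s=np.sin(r)/r if r>1e-9 else 1; d=np.array([a*s,b*s,np.cos(r)])
    else: d=np.array([a,b,1.])
    R=T[:3,:3]; d=R.T@d; return -R.T@T[:3,3], d/np.linalg.norm(d)
def tri(rays):
    A=sum(np.eye(3)-np.outer(d,d) for o,d in rays); b=sum((np.eye(3)-np.outer(d,d))@o for o,d in rays)
    p=np.linalg.solve(A,b); return p, max(np.linalg.norm((np.eye(3)-np.outer(d,d))@(p-o)) for o,d in rays)
def atz(r,z): o,d=r; return o+d*(z-o[2])/d[2]
def save(im,n): cv2.imwrite("pics/"+n,cv2.cvtColor(im,cv2.COLOR_RGB2BGR))
E
python3 - <<'E'
from h import *
for c in("scene","top"):
    save(read_camera(c),c+".png"); P=camera_params(c); print(c,np.round(ray(c,(320,200))[0],3),np.round(ray(c,(320,200))[1],2))
for n in("clip","clip_pivot","stand","rim_mid","dial_grip","pointer","mark","warmer"):
    for c in("scene","top"):
        print(n,c,[(np.round(d["at"]).tolist(),round(d["confidence"],2)) for d in tip_of(c,n)[:4]])
print(read_time_s())
E
```

```text
pics
scene [1.393 0.292 0.983] [-0.67 -0.2  -0.72]
top [0.498 0.051 1.272] [ 0.05 -0.01 -1.  ]
clip scene [([204.0, 171.0], 0.66), ([232.0, 219.0], 0.56)]
clip top [([432.0, 223.0], 0.67), ([390.0, 185.0], 0.48)]
clip_pivot scene [([329.0, 227.0], 0.68), ([207.0, 184.0], 0.66), ([202.0, 167.0], 0.65), ([230.0, 214.0], 0.61)]
clip_pivot top [([436.0, 222.0], 0.59), ([389.0, 188.0], 0.45)]
stand scene [([208.0, 183.0], 0.7)]
stand top [([424.0, 224.0], 0.84)]
rim_mid scene [([361.0, 187.0], 0.9)]
rim_mid top [([289.0, 226.0], 0.57)]
dial_grip scene [([290.0, 191.0], 0.8)]
dial_grip top [([352.0, 202.0], 0.74), ([333.0, 128.0], 0.59)]
pointer scene [([284.0, 212.0], 0.77), ([280.0, 290.0], 0.69)]
pointer top [([347.0, 185.0], 0.87), ([434.0, 220.0], 0.45)]
mark scene [([275.0, 201.0], 0.51)]
mark top []
warmer scene [([330.0, 222.0], 0.8), ([314.0, 165.0], 0.39)]
warmer top [([314.0, 203.0], 0.69)]
0.9
```

View pics/scene.png

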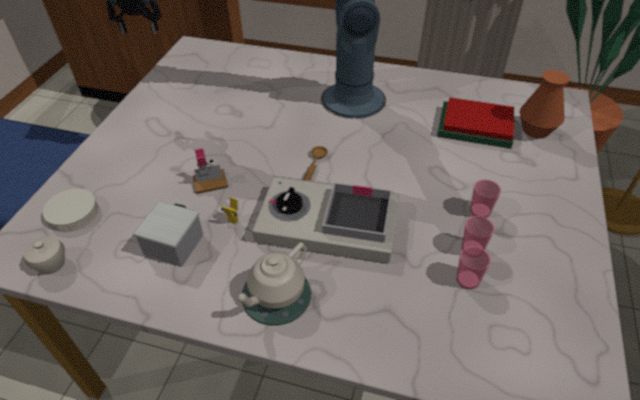

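View pics/top.png

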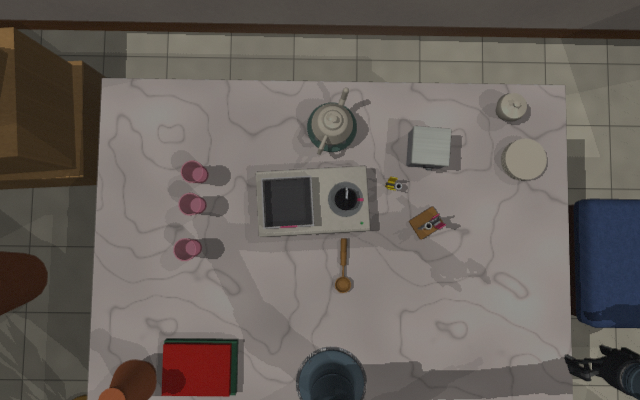

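Run:
```python
from h import *
for n,a,b in(("clipA",(202,167),(436,222)),("clipB",(230,214),(389,188)),("rim",(361,187),(289,226)),("dial",(290,191),(352,202)),("pointer",(284,212),(347,185))):
    p,e=tri([ray("scene",a),ray("top",b)]);print(n,p.round(4),round(e,4))
s=cv2.imread("pics/scene.png")[130:250,170:330];t=cv2.imread("pics/top.png")[150:260,270:470]
s=cv2.resize(s,(400,300),interpolation=3);t=cv2.resize(t,(545,300),interpolation=3)
c=np.zeros((600,545,3),np.uint8);c[:300,:400]=s;c[300:]=t;cv2.imwrite("pics/crop.png",c)
```

```text
clipA [ 0.4977 -0.3084  0.0578] 0.0043
clipB [ 0.6047 -0.1799  0.0165] 0.0026
rim [0.4811 0.1322 0.0774] 0.0017
dial [ 0.5518 -0.0442  0.0864] 0.0113
pointer [ 0.6055 -0.0367  0.0664] 0.0049
```

View pics/crop.png

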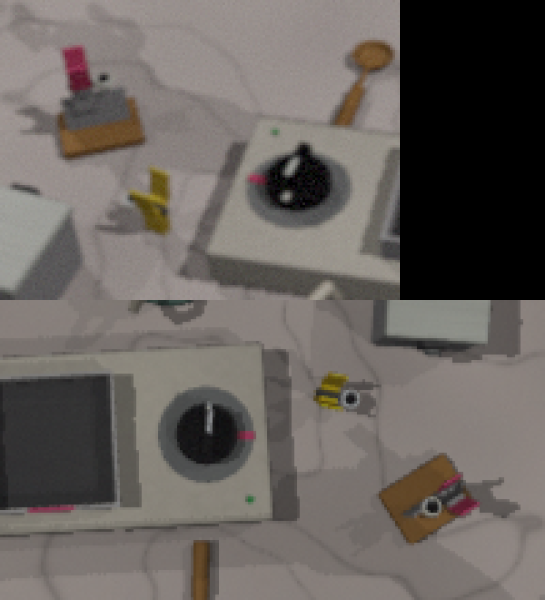

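The clip stands on the olive stand, with pink paddles at scene (202,165) and top (436,223). The other candidate, yellow and lying on the table at scene (232,214) and top (397,185), is the look-alike. The pink one on wood fits the description. The dial pointer looks along about +x (top 347,190) and the pink mark lies to its right (top 361,199). The pink band is at top (289,226). Next I take close wrist views.

```bash
cat > look.py <<'E'
from h import *
import json,sys
q0=read_tcp_rot(); print(np.round(q0,3), np.round(ray("wrist",(320,200))[0]-read_eef_pos(),3))
obs={}
def look(tag,pos,names):
    move_ptp(pos,[1,0,0,0]); P=camera_params("wrist"); im=read_camera("wrist"); save(im,tag+".png")
    for n in names:
        r=tip_of("wrist",n); print(tag,n,[(np.round(d["at"],1).tolist(),round(d["confidence"],2)) for d in r[:4]])
        obs.setdefault(n,[]).append([(np.array(d["at"]).tolist(),[v.tolist() for v in ray("wrist",d["at"],P)]) for d in r])
    np.save("pics/"+tag+"_T.npy",np.array(P["camera_from_world"])); np.save("pics/K.npy",np.array(P["K"]))
A=("clip","clip_pivot","stand");B=("rim_mid","dial_grip","pointer","mark","warmer")
look("w1",[.40,-.36,.26],A);look("w2",[.48,-.26,.26],A)
look("w3",[.47,-.03,.28],B);look("w4",[.47,.09,.28],B)
for n,o in obs.items():
    if len(o)==2:
        for a in o[0][:3]:
            for b in o[1][:3]:
                p,e=tri([tuple(map(np.array,a[1])),tuple(map(np.array,b[1]))])
                if e<.01: print(n,p.round(4),round(e,4))
print(read_time_s())
s=[cv2.imread(f"pics/w{i}.png") for i in(1,2,3,4)]
cv2.imwrite("pics/w12.png",np.vstack(s[:2])[:, :][::1]) 
m=np.vstack([np.hstack(s[:2]),np.hstack(s[2:])]);cv2.imwrite("pics/wm.png",cv2.resize(m,(800,500),interpolation=3))
E
python3 look.py
```

```text
[ 0.991  0.135  0.    -0.   ] [0.072 0.02  0.123]
w1 clip [([177.6, 9.5], 0.72), ([269.8, 80.5], 0.64)]
w1 clip_pivot [([261.5, 77.7], 0.76), ([170.8, 4.7], 0.69)]
w1 stand [([263.5, 86.6], 0.71)]
w2 clip [([359.1, 156.4], 0.9), ([251.1, 60.9], 0.62)]
w2 clip_pivot [([249.1, 57.1], 0.75), ([360.9, 158.0], 0.57), ([97.2, 118.1], 0.33)]
w2 stand [([349.1, 151.8], 0.83)]
w3 rim_mid [([176.7, 173.3], 0.75), ([323.6, 84.0], 0.16)]
w3 dial_grip [([325.8, 82.8], 0.66)]
w3 pointer [([328.4, 54.5], 0.56)]
w3 mark [([358.4, 86.2], 0.46)]
w3 warmer [([244.1, 98.3], 0.75)]
w4 rim_mid [([278.0, 166.8], 0.57)]
w4 dial_grip [([442.0, 92.3], 0.86)]
w4 pointer [([438.6, 61.3], 0.74)]
w4 mark [([461.4, 92.3], 0.54), ([438.2, 58.3], 0.28)]
w4 warmer [([343.1, 94.7], 0.91)]
clip [ 0.5308 -0.2817  0.223 ] 0.0028
clip [ 0.6133 -0.1752  0.0027] 0.0009
clip [ 0.5005 -0.3048  0.0402] 0.0027
clip [ 0.3488 -0.5811  1.7899] 0.0099
clip_pivot [ 0.5025 -0.302   0.0692] 0.0012
clip_pivot [ 0.6136 -0.1777  0.0272] 0.0
clip_pivot [ 0.5313 -0.2815  0.2314] 0.0027
stand [ 0.4985 -0.2942  0.0092] 0.0006
rim_mid [0.4758 0.137  0.0714] 0.0023
dial_grip [ 0.5662 -0.0379  0.0858] 0.0018
pointer [ 0.601  -0.0411  0.0657] 0.0001
mark [ 0.5677 -0.0742  0.0582] 0.0009
warmer [0.5574 0.0629 0.0165] 0.001
5.2583
```

View pics/wm.png

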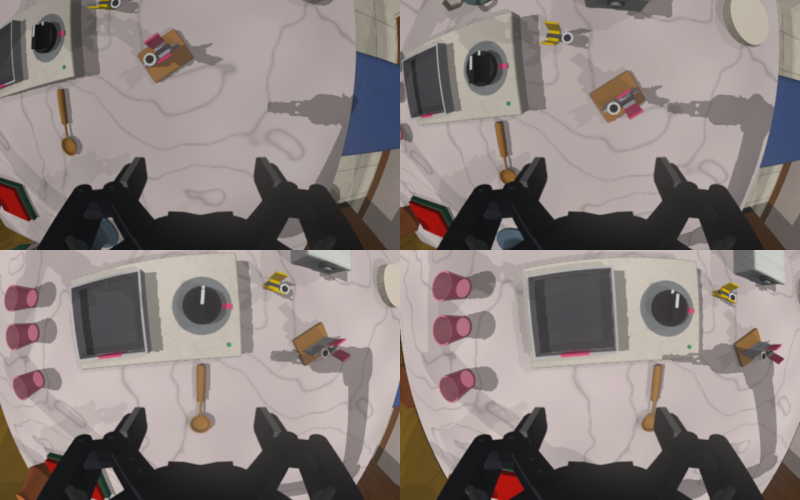

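w1 to w4 show the clip on its stand (w2 raw about 355,155), pink paddles toward -x/-y and the readout to the left. The band is at w4 (278,167) and the mark at w4 (461,92). The triangulated heights agree with the given sizes: pivot .069 (.074 expected), rim .071 (.08), dial grip .086 (.09). I now take nearer views and rectify them for the orientations.

```bash
cat > look2.py <<'E'
from h import *
obs={}
def proj(P,X):
    K=np.array(P["K"]);T=np.array(P["camera_from_world"]); c=X@T[:3,:3].T+T[:3,3]
    r=np.hypot(c[:,0],c[:,1]); th=np.arctan2(r,c[:,2]); k=th/np.maximum(r,1e-9)
    return np.c_[K[0,0]*c[:,0]*k+K[0,2],K[1,1]*c[:,1]*k+K[1,2]]
def rect(im,P,c,h,half,n):
    y,x=np.meshgrid(np.linspace(c[1]+half,c[1]-half,n),np.linspace(c[0]+half,c[0]-half,n))
    uv=proj(P,np.c_[x.ravel(),y.ravel(),np.full(n*n,h)]).astype(np.float32)
    return cv2.remap(im,uv[:,0].reshape(n,n),uv[:,1].reshape(n,n),cv2.INTER_CUBIC)
def look(tag,pos,names):
    move_ptp(pos,[1,0,0,0]); P=camera_params("wrist"); im=read_camera("wrist"); save(im,tag+".png")
    for n in names:
        r=tip_of("wrist",n)
        if r:
            b=max(r,key=lambda d:d["confidence"]-(.01*np.linalg.norm(np.array(d["at"])-proj(P,np.array([G[n]]))[0])))
            print(tag,n,np.round(b["at"],1),round(b["confidence"],2)); obs.setdefault(n,[]).append(ray("wrist",b["at"],P))
    return im,P
G=dict(clip=[.5,-.302,.042],clip_pivot=[.502,-.302,.072],stand=[.498,-.295,0],rim_mid=[.477,.136,.078],dial_grip=[.566,-.038,.09],pointer=[.601,-.041,.068],mark=[.568,-.074,.056],warmer=[.557,.063,0])
B=("rim_mid","warmer"); D=("dial_grip","pointer","mark"); A=("clip","clip_pivot","stand")
if __name__=="__main__":
    V=[]
    V.append(look("n1",[.41,.11,.22],B)); V.append(look("n2",[.45,.06,.22],B+D)); V.append(look("n3",[.45,-.05,.22],D))
    V.append(look("n4",[.44,-.26,.20],A)); V.append(look("n5",[.42,-.33,.20],A))
    for n,o in obs.items():
        p,e=tri(o);print(n,len(o),p.round(4),round(e,4))
    print(read_time_s())
    S=[rect(*V[4],(.5,-.3),.06,.07,300),rect(*V[3],(.5,-.3),.114,.07,300),rect(*V[0],(.49,.13),.08,.1,300),rect(*V[2],(.566,-.04),.068,.06,300)]
    cv2.imwrite("pics/r.png",cv2.cvtColor(np.vstack([np.hstack(S[:2]),np.hstack(S[2:])]),cv2.COLOR_RGB2BGR))
    import pickle; pickle.dump((V,obs),open("v.pkl","wb"))
E
python3 look2.py
```

```text
n1 rim_mid [294.3 112. ] 0.79
n1 warmer [361.6  39.3] 0.65
n2 rim_mid [238.6 163.3] 0.72
n2 warmer [313.3  78.5] 0.82
n2 dial_grip [432.3  66.5] 0.61
n2 pointer [424.7  34. ] 0.91
n2 mark [456.8  70.8] 0.61
n3 dial_grip [304.4  55.7] 0.93
n3 pointer [308.3  22.6] 0.78
n3 mark [344.3  60.1] 0.71
n4 clip [371.  122.8] 0.63
n4 clip_pivot [379.2 123.8] 0.69
n4 stand [353.6 124.3] 0.93
n5 clip [290.8  98.7] 0.86
n5 clip_pivot [282.9  96.1] 0.64
n5 stand [284.1 103.3] 0.75
rim_mid 2 [0.478  0.1312 0.0787] 0.0002
warmer 2 [0.5565 0.0657 0.0098] 0.0003
dial_grip 2 [ 0.5653 -0.0377  0.0851] 0.001
pointer 2 [ 0.6008 -0.0398  0.0596] 0.0014
mark 2 [ 0.5663 -0.072   0.0611] 0.0
clip 2 [ 0.5006 -0.3042  0.0372] 0.0003
clip_pivot 2 [ 0.5021 -0.3028  0.0849] 0.0002
stand 2 [ 0.4965 -0.2927 -0.0069] 0.0006
8.875
```

View pics/r.png

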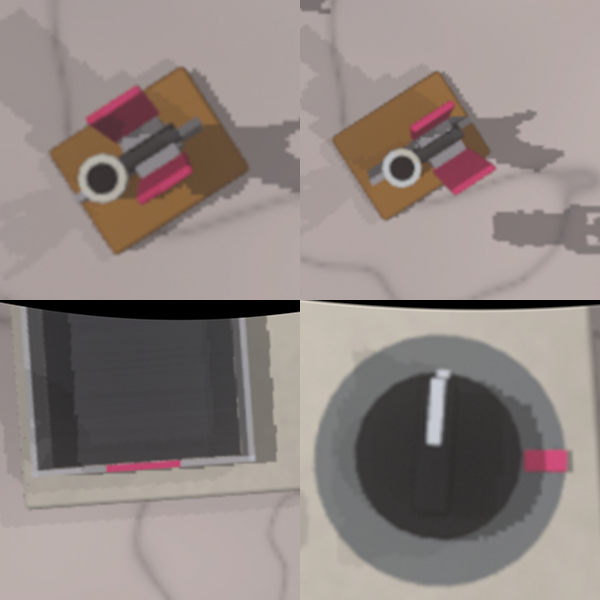

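The rectified view shows the blade from (80,197) to (200,124), so its yaw is about -57.3°. The paddle tops are 36.5 mm apart, centred on the pivot at about (.501,-.302). The front rim band is centred at (144,467), which gives rim_mid (.478,.133) and warmer yaw 3.6°. Now I grip, lift and look.

```bash
cat >> h.py <<'E'
from scipy.spatial.transform import Rotation as R
def Q(deg): return (R.from_euler('z',deg,degrees=True)*R.from_euler('x',180,degrees=True)).as_quat().tolist()
def st(t): print(t,round(read_time_s(),2),np.round(read_eef_pos(),4),"gap",round(read_finger_gap(),4),"F",np.round(read_ft_force(),1),"g",round(read_grasp_force(),1))
E
python3 - <<'E'
from h import *
for a in(-57.3,122.7):
    print(a,inverse_kinematics([.501,-.302,.104],Q(a)))
q=Q(-57.3)
move_ptp([.501,-.302,.19],q); move_gripper(.06)
movel([.501,-.302,.104],q,.12); st("down")
move_gripper(.0,25); pause(.2); st("grip")
movel([.501,-.302,.125],q,.06); st("up1")
movel([.501,-.302,.21],q,.15); st("up2")
save(read_camera("wrist"),"held.png"); save(read_camera("scene"),"heldS.png")
a=cv2.imread("pics/held.png")[60:400,140:500]; b=cv2.imread("pics/heldS.png")[80:250,120:320]
cv2.imwrite("pics/heldc.png",np.hstack([cv2.resize(a,(400,378)),cv2.resize(b,(400,378))]))
E
```

```text
-57.3 [ 0.46408066  0.43239191  0.0094183   1.86844955 -0.00529637  0.84077504
 -2.0947057 ]
122.7 [ 0.81065761  0.46859605 -0.4111351   1.85077292  0.23829297  0.87052724
  0.8551307 ]
down 11.14 [ 0.5017 -0.3024  0.1047] gap 0.0595 F [ 0.4 -0.3 -0.7] g 0.0
grip 11.76 [ 0.5009 -0.302   0.1039] gap 0.0231 F [-0.7  0.  -0.8] g 28.7
up1 12.26 [ 0.5014 -0.3022  0.1258] gap 0.0228 F [-0.6 -0.3 -1.3] g 28.7
up2 12.97 [ 0.5003 -0.3016  0.209 ] gap 0.0232 F [ 0.5 -0.1 -1.3] g 28.7
```

View pics/heldc.png

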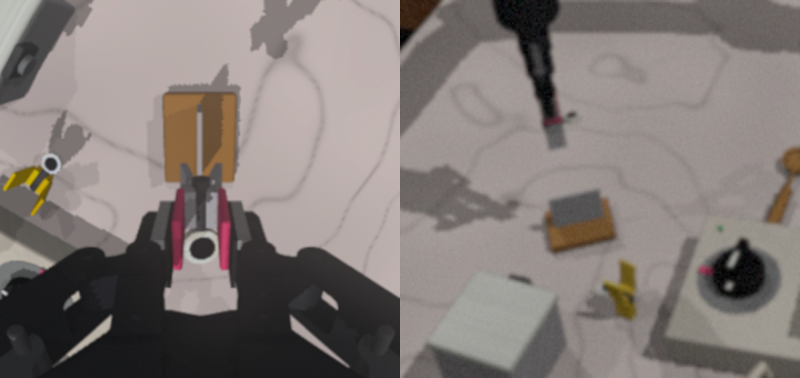

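The clip is held squeezed between the pads at left (200,235), the blade is empty, and the jaws hang open. Next I place it over the rim.

Run:
```python
from h import *
q=Q(-86.4); p=[.4783,.1325]
print(inverse_kinematics(p+[.22],q))
move_ptp(p+[.22],q); st("above")
movel(p+[.15],q,.12); movel(p+[.124],q,.04); st("in")
f=np.array(read_ft_force())
save(read_camera("wrist"),"place.png");save(read_camera("scene"),"placeS.png")
a=cv2.imread("pics/place.png")[60:400,140:500]; b=cv2.imread("pics/placeS.png")[130:250,290:430]
cv2.imwrite("pics/placec.png",np.hstack([cv2.resize(a,(400,378)),cv2.resize(b,(400,378))]))
```

```text
[ 0.72148056  0.35278161 -1.2274599   1.94903273  0.37392909  1.09884181
  2.54255656]
above 16.92 [0.4784 0.1323 0.22  ] gap 0.0231 F [-0.3 -0.9 -1.1] g 28.7
in 18.45 [0.4786 0.1326 0.124 ] gap 0.0231 F [ 1.8  0.1 -0.2] g 28.7
```

View pics/placec.png

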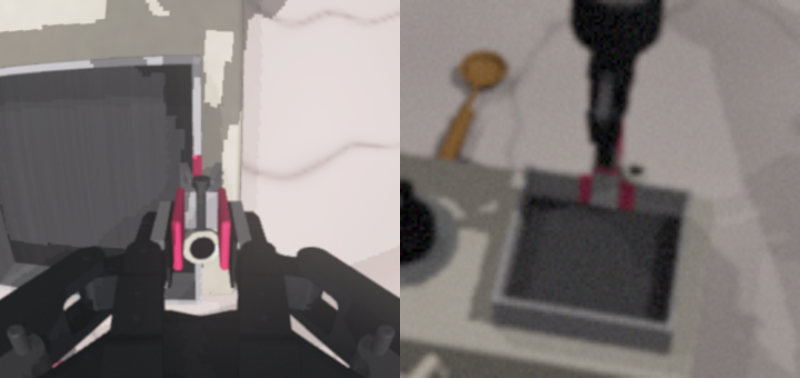

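The jaws straddle the wall at the middle of the pink band (right panel 607,188), so I release, retreat, and check the clip and dial.

```bash
cat > dial.py <<'E'
from look2 import *
def hsv(im): return cv2.cvtColor(im,cv2.COLOR_RGB2HSV)
def measure(pos):
    "dial axis (mid of white line + skirt), pointer line, mark; all by colour on planes of known height"
    move_ptp(pos,[1,0,0,0]); P=camera_params("wrist"); im=read_camera("wrist"); c=(.5645,-.037); n=601; half=.06
    w=lambda cr:np.array([c[0]+half-cr[1]*2*half/(n-1),c[1]+half-cr[0]*2*half/(n-1)])
    Z={h:rect(im,P,c,h,half,n) for h in(.05,.068,.094)}
    H=hsv(Z[.05]); m=((H[...,0]>160)&(H[...,1]>110)&(H[...,2]>90)).astype(np.uint8)
    mk=w(np.argwhere(m).mean(0)[::-1])
    D=Z[.068].max(2)<75; cs,_=cv2.findContours(D.astype(np.uint8),0,1); k=max(cs,key=cv2.contourArea)[:,0,:]
    # skirt top rim: keep the part of the outline away from the camera (no side wall visible there)
    o=ray("wrist",(320,200),P)[0]; pts=np.array([w(x) for x in k]); rad=pts-pts.mean(0); away=pts.mean(0)-o[:2]
    s=pts[(rad@away)>0]; 
    from scipy.optimize import least_squares
    f=least_squares(lambda v:np.hypot(*(s-v).T)-.034,pts.mean(0),loss="soft_l1",f_scale=.0005).x
    G=Z[.094]; W=((G.min(2)>140)&(np.hypot(*np.indices((n,n)).__sub__(n//2))<130)).astype(np.uint8)
    l,lab,stt,_=cv2.connectedComponentsWithStats(W); j=1+np.argmax(stt[1:,4]); q=np.argwhere(lab==j)[:,::-1]
    v=cv2.fitLine(q.astype(np.float32),cv2.DIST_HUBER,0,.01,.01).ravel(); d=-np.array([v[1],v[0]]); d*=np.sign(d@(w(q.mean(0))-f))
    an=lambda d:np.degrees(np.arctan2(d[1],d[0]))
    print("axis",f.round(4),"mark",mk.round(4),"dist",round(np.hypot(*(mk-f)),4),"mark ang",an(mk-f).round(2),"line ang",an(d).round(2),"line mid",w(q.mean(0)).round(4),stt[j,4],"npink",m.sum())
    return im,P,Z
E
python3 - <<'E'
from h import *
move_gripper(.06); pause(.2); st("open")
p=read_eef_pos(); movel([p[0],p[1],.24],None,.15); st("up")
from dial import *
A=measure([.47,-.04,.24]); B=measure([.49,.01,.24]); C=measure([.49,-.08,.24])
for n in("mark","pointer","dial_grip"): print(n,[(np.round(ray("wrist",d["at"],C[1])[0]+0,3)*0+np.round(atz(ray("wrist",d["at"],C[1]),dict(mark=.05,pointer=.068,dial_grip=.09)[n]),4),round(d["confidence"],2)) for d in tip_of("wrist",n)[:2]])
V=[look("k1",[.42,.08,.26],("clip_pivot",))]
print(proj(V[0][1],np.array([[.4783,.1325,.094]])), read_time_s())
c=rect(*V[0],(.478,.1325),.09,.06,400)
cv2.imwrite("pics/d.png",cv2.cvtColor(np.hstack([cv2.resize(A[2][.068],(400,400)),c]),cv2.COLOR_RGB2BGR))
E
```

```text
open 19.19 [0.4782 0.1325 0.124 ] gap 0.06 F [-0.4  1.3  0.2] g 0.0
up 20.12 [0.4775 0.132  0.2391] gap 0.0601 F [ 0.2  0.  -0.6] g 0.0
axis [ 0.5601 -0.0358] mark [ 0.564  -0.0802] dist 0.0446 mark ang -85.04 line ang -4.86 line mid [ 0.5771 -0.036 ] 3472 npink 3909
axis [ 0.5602 -0.0309] mark [ 0.564  -0.0811] dist 0.0504 mark ang -85.71 line ang -3.96 line mid [ 0.5763 -0.0359] 3363 npink 3631
axis [ 0.5594 -0.0394] mark [ 0.5638 -0.0801] dist 0.0409 mark ang -83.84 line ang -3.44 line mid [ 0.576  -0.0359] 3312 npink 3816
mark [(array([ 0.6006, -0.0403,  0.05  ]), 0.46), (array([ 0.5676, -0.0688,  0.05  ]), 0.43)]
pointer [(array([ 0.6007, -0.0407,  0.068 ]), 0.83)]
dial_grip [(array([ 0.5662, -0.037 ,  0.09  ]), 0.9)]
k1 clip_pivot [521.   31.6] 0.63
[[263.90877281 123.89566865]] 25.3083
```

View pics/d.png

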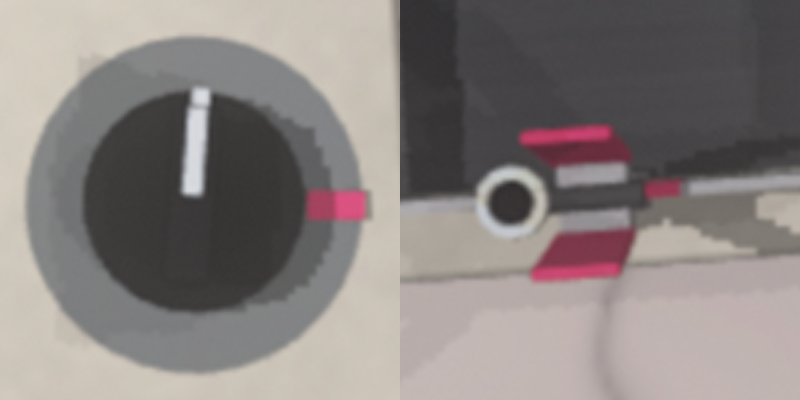

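The clip sits upright over the band with its jaws either side of the wall (right panel 595,195). From the grey ring centre (194,205) and the mark (337,205), the mark lies at world -90.1°. The pointer is at about -4°, so the dial has to turn about 86° clockwise. I turn with φ from 176° to 90°, because j7 stays in range on that branch.

```bash
cat > turn.py <<'E'
from h import *
def turn(a0,a1,axis=(.564,-.036)):
    a=list(axis)
    move_ptp(a+[.19],Q(a0)); print(np.round(read_qpos(),2)); move_gripper(.035)
    movel(a+[.094],Q(a0),.1); st("down")
    move_gripper(0,50); pause(.1); st("grip")
    n=max(1,int(np.ceil(abs(a1-a0)/8)))
    for i in range(1,n+1): move_ptp(a+[.094],Q(a0+(a1-a0)*i/n))
    pause(.2); st("turned"); print(R.from_quat(read_tcp_rot()).as_matrix()[:2,0])
    move_gripper(.035); movel(a+[.2],None,.15); st("up")
E
cat > meas2.py <<'E'
from look2 import *
c=(.564,-.036);half=.06;n=601
w=lambda x,y:np.array([c[0]+half-y*.0002,c[1]+half-x*.0002])
def meas(pos,tag):
    move_ptp(pos,[1,0,0,0]); pause(.1); P=camera_params("wrist"); im=read_camera("wrist")
    Z=rect(im,P,c,.05,half,n); H=cv2.cvtColor(Z,cv2.COLOR_RGB2HSV)
    m=(H[...,0]>160)&(H[...,1]>110)&(H[...,2]>90); mk=w(*np.argwhere(m).mean(0)[::-1])
    res=[np.degrees(np.arctan2(*(mk-np.array([.564,-.036]))[::-1]))]
    G=rect(im,P,c,.094,half,n); yy,xx=np.indices((n,n)); W=((G.min(2)>140)&(np.hypot(yy-300,xx-300)<140)).astype(np.uint8)
    l,lab,s,_=cv2.connectedComponentsWithStats(W); j=1+np.argmax(s[1:,4]); q=np.argwhere(lab==j)[:,::-1].astype(np.float32)
    v=cv2.fitLine(q,cv2.DIST_HUBER,0,.01,.01).ravel(); d=-np.array([v[1],v[0]]); mid=w(*q.mean(0)); d*=np.sign(d@(mid-np.array([.564,-.036])))
    print(tag,"mark",mk.round(4),"ang",np.round(res,2),"line ang",np.degrees(np.arctan2(d[1],d[0])).round(2),"mid",mid.round(4),"n",s[j,4])
    return rect(im,P,c,.068,half,400)
E
python3 - <<'E'
from turn import *
turn(176,90)
from meas2 import *
A=meas([.48,-.07,.24],"a");B=meas([.49,-.03,.24],"b"); print(read_time_s())
cv2.imwrite("pics/t.png",cv2.cvtColor(np.hstack([A,B]),cv2.COLOR_RGB2BGR))
E
```

```text
[-0.58  0.34  0.68  1.89 -0.25  1.    1.71]
down 29.82 [ 0.5647 -0.0361  0.0947] gap 0.0348 F [ 0.9  0.2 -0.9] g 0.0
grip 30.24 [ 0.5648 -0.0353  0.095 ] gap 0.0125 F [-1.4  1.7  6. ] g 52.6
turned 33.19 [ 0.5653 -0.0347  0.0951] gap 0.013 F [-0.3  2.8  5.8] g 52.8
[-0.00108167  0.9999975 ]
up 34.39 [ 0.5633 -0.0356  0.1992] gap 0.035 F [-0.4  0.5 -0.9] g 0.0
a mark [ 0.5639 -0.0798] ang [-90.12] line ang -89.79 mid [ 0.5641 -0.0471] n 3124
b mark [ 0.5639 -0.0805] ang [-90.09] line ang -90.16 mid [ 0.5642 -0.0485] n 3780
36.4083
```

View pics/t.png

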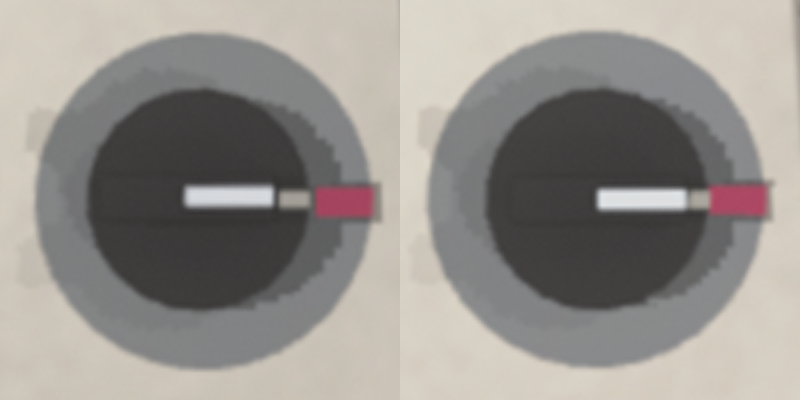

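The pointer line (right panel 597–710,200) points at the middle of the mark (740,200), with a difference of about 0.3°. The clip was seen seated on the band after release, and the gripper is clear of everything.

```bash
python3 -c "
from h import *
save(read_camera('scene'),'end.png'); print([(d['at'],d['confidence']) for d in look_for('scene','clip')]); print(sign_off())"
```

```text
[([364.9, 181.0], 0.83), ([231.8, 209.6], 0.75)]
the job is handed in; nothing more can be done
None
```

The job is handed in: the clip pinches upright on the pink band of the front rim, the dial's pointer is within about 0.3° of the middle of the pink mark, the gripper is clear of everything, and it took about 37 of the 61 s.

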